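# Test the half flush of a bench-assembled cistern

### The job

The toilet cistern on the bench has been assembled and its flush must be tried before it is hung. With closed fingertips gently press the half-flush button - the narrower of the two buttons in the lid - fully home, hold it down for about a second, then let it spring back up and withdraw. Do not touch the wider full-flush button beside it, and leave the things lying on the lid and the bench where they are.

Things in the scene. Friction and masses are not known exactly. Their poses are not given: they have to be found in the camera images.
- cistern: white ceramic toilet cistern, immovable, standing on two wooden battens on the bench, 386 mm long (its y) by 166 mm deep (its x), turned any way; origin on the bench under its centre, z up. The flat lid top is 305 mm above the bench. A chromed frame, 64 mm (x) by 101 mm (y) and 4 mm high (its top 309 mm above the bench), is centred on the lid and holds the two flush buttons side by side along y; both buttons are plain chrome.
- half_top (a point): centre of the top face of the half-flush button, the narrower one: 33 mm along the cistern's y by 55 mm along its x, flat top, at rest 315 mm above the bench (6 mm proud of the frame, 10 mm above the lid). Axes as the cistern's: y along the cistern's length, pointing away from the wide button; x along the button's long side; z up. Moves with the button.
- half_flush (a joint): travel of the half-flush button straight down: 0 at rest, 0.008 m at its stop (fully home). Return spring: about 2.5 N to start it moving, 6 N at the stop. It springs back when released.
- full_top (a point): centre of the top face of the full-flush button, the wider one: 55 mm by 55 mm, same height as the other at rest, a gap of 3 mm between the two; its centre is 48 mm from the other's, along the cistern's -y.
- full_flush (a joint): travel of the full-flush button straight down: 0 at rest, 0.008 m at its stop; same spring.
- elbow: loose hexagon-nutted brass elbow fitting, 33 mm high, about 54 mm by 54 mm, lying on the lid near one of its ends; origin at its underside, at the corner of the elbow.
- tin: loose tin of jointing compound, 58 mm diameter, 52 mm high, standing on the lid near the other end; origin at the centre of its underside.
- wrench: loose steel wrench 200 mm long lying on the bench beside the cistern; origin under its middle.
- tape: loose spool of thread-seal tape, 58 mm diameter, 18 mm high, lying flat on the bench beside the cistern; origin at the centre of its underside.

How it is judged (in metres and radians):
On the way:
1. the fingers hold the half-flush button fully home (at least 6.5 of its 8 mm) for half a second (value of joint half_flush above 0.0065 m and contact force between the fingers and half_flush above 1 N), for 0.5 s.
At the end, for the whole second after the job is handed in: the half-flush button has been held home for at least half a second and is back up (within 1 mm), the full-flush button is up, and the elbow, tin, wrench and tape are within 10 mm of where they lay (value of joint each of half_flush, full_flush below 0.001 m and distance of each of elbow, tin, wrench, tape from where it was at the start of the episode below 0.01 m); the robot touches nothing.
It fails at once if the full-flush button is touched (more than 0.5 N) (contact force between anything else and full_flush above 0.5 N).
It fails at once if the full-flush button is pressed (value of joint full_flush above 0.0015 m).
It fails at once if the half-flush button is pressed roughly (more than 35 N) (contact force between anything else and half_flush above 35 N).
It fails at once if a loose thing on the lid or the bench is moved or lifted by more than 10 mm (distance of any of elbow, tin, wrench, tape from where it was at the start of the episode above 0.01 m).
It also fails if it takes over 40 s, if anything falls off the work surface, if the arm or the gripper's body presses on something with over 40 N, if the wrist force passes 120 N, or if a joint passes its speed limit or range.

### The arm

A 6-joint arm with a two-finger parallel gripper is mounted at the origin on the work surface. World frame = base frame: x ahead of the robot, y to its left, z up, the work surface at z = 0. Lengths are in m, angles in degrees, forces in N, time in s.
With the tool pointing down it reaches from about 0.35 to 0.875 m from the base axis. Payload 4.2 kg.
Tool frame: the origin (TCP) lies on the front face of the gripper's body, between the roots of the fingers; the fingertips stand finger_overhang ahead of it and the grasp point (between the pads) lies 51 mm ahead of it (finger_overhang is the distance from the TCP to the fingertips, in m); z points along the fingers, y is the line along which they close (so a half turn about z gives the same grasp; the last joint's range is limited). The gripper opens to 87 mm and grips with 3 to 60 N. Pads are 19 mm wide; open, the fingers measure 117 mm over their backs; the gripper's body (75 mm by 190 mm) begins 51 mm behind the grasp point.
Start: joints at [85.119, 22.042, 0.453, 0, -68.411, -14.817], TCP at [0.211, 0.588, 0.292] pointing down, gripper open.
Joint ranges: [-179.83, 179.83], [-69.29, 118.12], [-61.27, 80.66], [-181.25, 117.63], [-171.15, -9.14], [-177.46, 177.46]. Speed limits (degrees/s): [159.86, 159.86, 180, 180, 180, 180].

### API

Orientations are given as a 3x3 rotation matrix whose columns are the frame's x, y, z axes.
In Python, from station import sense, capture, camera_model, finish_job, finger_overhang gives the robot as it stands. The module is installed in compiled form; this text tells all that it offers.
- The arm moves only by the tool jog_arm, never from a script. Its argument "rows" is a list that holds one entry, the list of rows, each a list of 4 numbers: the shift along the tool's x, y, z in m, then the turn about the tool's z in rad. A call has 1 to 20 rows; each row shifts and turns the commanded pose from where the row before left it, along the tool's axes as they then stand; what a row does not reach is not made up. A row lasts 1/8 s, in which the tool goes at most 62.5 mm and 10.7 degrees, less where a joint would pass 70% of its speed; a pose out of reach is approached as far as the arm can. A call is refused whole if a number of a shift passes 0.0625 or a number of a turn 0.188, either way. A call with a gripper value outside its range is refused whole. "claw" is the opening, from 0 (shut) to 1 (fully open), set as the call begins (left out, the last holds). The fingers move at their own pace and stop on an object; the grip force is fixed at half the most. Time passes only in rows, so rows that do not move let the fingers close. It gives the time, the measured TCP pose, the force, the opening and the grip force at its end, in the units of the state.
- sense(): the state, without advancing time (a new reading comes with each control period).
- capture(name): name is "scene" or "top"; returns the picture (384x512x3 uint8, red, green, blue); there is no depth.
- camera_model(name): a dict with "fovy" (degrees; the focal length in pixels is half the picture's height over the tangent of half this angle, whatever the lens; pixels are square), "cx", "cy" (the principal point, pixels), "k1" (the pictures are not rectified: a ray, as slopes to the right and down, at radius r is drawn at 1 + k1 r^2 times it, then the intrinsics apply), "eye" and "rotation" of the camera in the world. Camera axes: x right, y down, z forward; pixel columns grow to the right and rows downward; lengths in m; the calibration is good to about 2 mm. A picture is of the moment at which its call begins. camera_model takes no time and is no camera call.
- finish_job(): hands the job in; it is judged then, once.
The state is a dict: "time_s": time; "joints": joint angles; "joint_velocities": joint speeds; "effort": joint torques, N m; "tcp_pos": TCP position; "ee_rot": TCP orientation; "wrist_force": force on the tool from outside, world axes, zero at the start; "moment": the same for the moment, N m; "gripper_width": opening from 0.0 (shut) to 1.0 (fully open); "gripper_force": force on a finger pad.
Only numpy, scipy, OpenCV 4.12 (cv2) and the standard library are available. Lean on these libraries where they do the work, as an engineer would, in place of code of your own. Each camera call takes 0.05 s, during which the arm holds its last target. There are 200 camera calls.

## Working session

There is one attempt and no reset: what is moved stays moved. The work goes in short steps, Python scripts to look and compute and a tool call to move; the robot and the scene stay as the last step left them, time stands still between calls to the robot, and variables do not carry over. Pictures are saved under pics/ and viewed, at most 10 in all, crops included, and the job is handed in when it is done.

Besides the shell and the picture viewer there is one more tool, called after ">>>" by a JSON object that holds its "op" and its "data". jog_arm: Moves the arm, as the interface text tells. Its arguments: {"type":"object","properties":{"rows":{"type":"array"},"claw":{"type":"number"}},"required":["rows"]}

```bash
mkdir -p pics; python3 - <<'E'
from station import *
import cv2
for n in("scene","top"):
    cv2.imwrite(f"pics/{n}0.png",cv2.resize(capture(n)[:,:,::-1],(800,600),interpolation=cv2.INTER_CUBIC)); print(camera_model(n))
s=sense();print(finger_overhang,s)
E
```

```text
{'fovy': 50.77905088562173, 'cx': 252.5968265999979, 'cy': 192.01941966083544, 'k1': -0.046094672556777364, 'eye': array([ 0.99136428, -0.244926  ,  1.07944847]), 'rotation': array([[ 0.55653901,  0.73881744, -0.38001726],
       [ 0.83075314, -0.50073449,  0.24313412],
       [-0.01065602, -0.45101416, -0.89245318]])}
{'fovy': 49.49620702686155, 'cx': 252.42027088074542, 'cy': 192.04874733804434, 'k1': -0.0782259110523253, 'eye': array([0.52204418, 0.01668416, 1.11922166]), 'rotation': array([[-0.01792283, -0.99732076,  0.07092299],
       [-0.99981514,  0.01837114,  0.00567375],
       [-0.00696149, -0.07080819, -0.99746566]])}
0.0697 {'time_s': 0.1, 'joints': array([ 8.51170256e+01,  2.20848250e+01,  3.88505637e-01, -2.67618481e-02,
       -6.84108553e+01, -1.48151036e+01]), 'joint_velocities': array([ 0.0755521 , -0.06525533,  0.18735529,  0.12559416,  0.02584794,
       -0.01306735]), 'effort': array([ 1.06639909e-03, -3.91687703e+01,  1.87935483e+01,  4.23194110e+00,
        1.34703549e-02, -7.17416356e-05]), 'tcp_pos': array([0.21051677, 0.58805303, 0.29128737]), 'ee_rot': array([[ 9.41423790e-01, -3.37225290e-01, -5.91957954e-04],
       [-3.37225805e-01, -9.41422020e-01, -1.82675299e-03],
       [ 5.87450540e-05,  1.91937222e-03, -9.99998156e-01]]), 'wrist_force': array([ 0.77926782, -0.61383317,  0.33084486]), 'moment': array([-0.05586704,  0.02945596, -0.01740309]), 'gripper_force': 0.0, 'gripper_width': 0.997349033992354}
```

View pics/scene0.png

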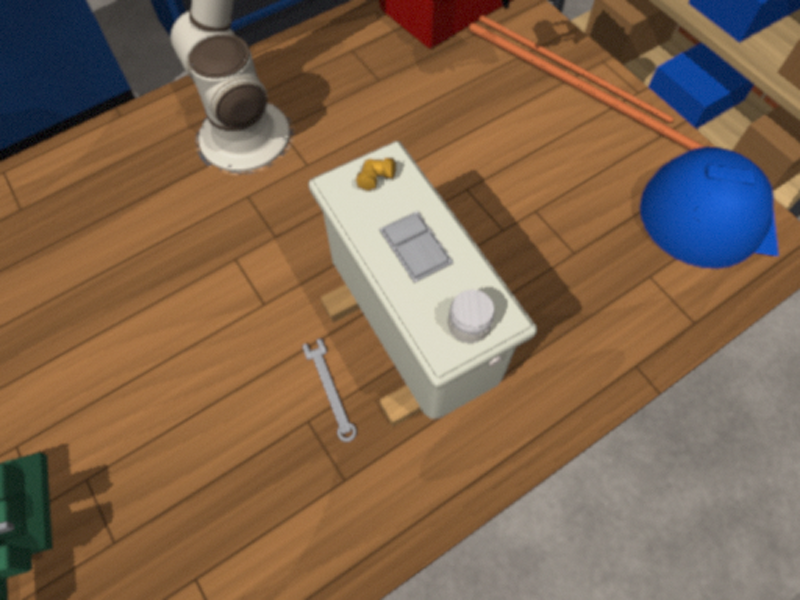

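View pics/top0.png

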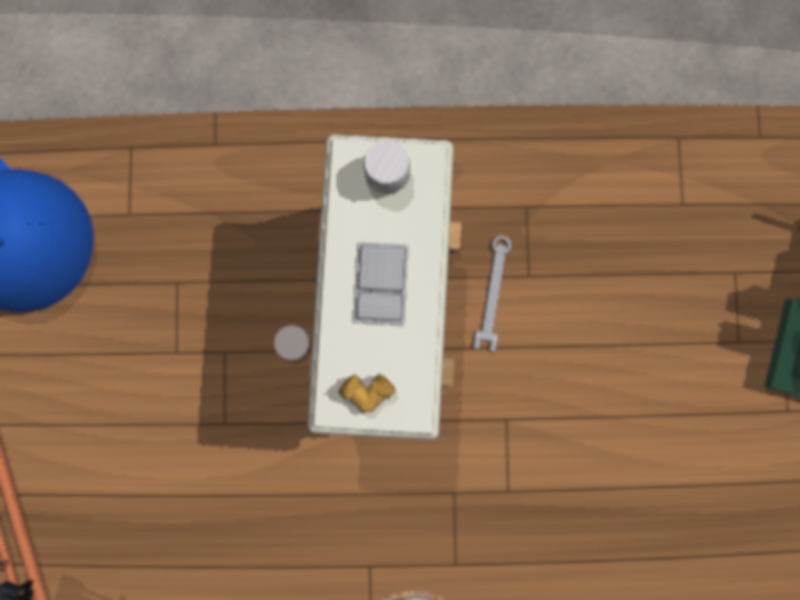

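Top view: the tin is at the far end, the elbow at the near end, the narrow button at about (381,306)/1.5625 on the robot's side, and the wide one at about (383,267). I'll enlarge both views.

```bash
python3 - <<'E'
from station import *
import cv2,numpy as np
a=capture("top")[145:217,216:272,::-1]; b=capture("scene")[130:185,236:296,::-1]
a=cv2.resize(a,None,fx=8,fy=8,interpolation=cv2.INTER_CUBIC)
b=cv2.resize(b,None,fx=8,fy=8,interpolation=cv2.INTER_CUBIC)
b=cv2.copyMakeBorder(b[:,:352],0,576-440,0,0,0)
cv2.imwrite("pics/c.png",cv2.convertScaleAbs(np.hstack([a,b]),alpha=1.3,beta=-40))
E
```

```text
(no output)
```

View pics/c.png

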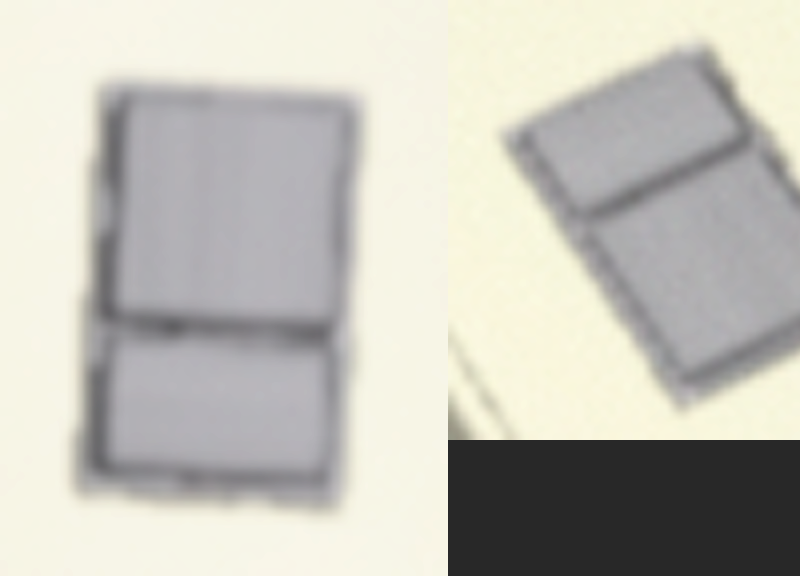

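Crop, left (top view): half-button corners are about (109,338), (335,348), (329,474), (102,468), and the full button's are (124,98) to (333,328). Right (scene view): half-button corners are (525,140), (695,53), (748,137), (590,215).

```bash
cat > h.py <<'E'
from station import *
import numpy as np,cv2
def proj(n,px,z):
    m=camera_model(n); f=192/np.tan(np.radians(m["fovy"]/2))
    K=np.array([[f,0,m["cx"]],[0,f,m["cy"]],[0,0,1]])
    u=cv2.undistortPoints(np.array(px,float).reshape(-1,1,2),K,np.array([m["k1"],0,0,0,0]))[:,0]
    d=np.c_[u,np.ones(len(u))]@np.array(m["rotation"]).T
    return m["eye"]+d*((z-m["eye"][2])/d[:,2])[:,None]
E
python3 - <<'E'
from h import *
def c8(p,o): return (np.array(p)+.5)/8-.5+o
T=c8([(109,338),(335,348),(329,474),(102,468)],(216,145))
F=c8([(124,98),(343,104),(333,328),(115,318)],(216,145))
S=c8(np.array([(525,140),(695,53),(748,137),(590,215)])-[448,0],(236,130))
for n,p in(("top",T),("top",F),("scene",S)):
    w=proj(n,p,.315)[:,:2]; e=np.roll(w,-1,0)-w
    print(w.mean(0),np.linalg.norm(e,axis=1),np.degrees(np.arctan2(e[:,1],e[:,0])))
L=(np.array([(328,136),(453,142),(438,437),(310,431)])+.5)/1.5625-.5
w=proj("top",L,.305)[:,:2]; e=np.roll(w,-1,0)-w
print(w.mean(0),np.linalg.norm(e,axis=1),np.degrees(np.arctan2(e[:,1],e[:,0])))
E
```

```text
[0.57301374 0.03979659] [0.05481642 0.03055844 0.05487682 0.03156412] [-93.60299982 176.20762536  87.44686414  -3.8792445 ]
[0.62048235 0.03659357] [0.0533855  0.05480508 0.05290241 0.05386327] [-92.68703863 176.37504701  86.29917796  -3.11862636]
[0.57949063 0.0399727 ] [0.05627362 0.03196873 0.05111415 0.03079519] [  87.33111277   -7.00832223  -94.02014498 -177.53665672]
[0.60091363 0.03658082] [0.16075027 0.37403665 0.15916019 0.37520024] [-94.00362277 175.74266295  86.4165803   -4.01307972]
```

>>> {"op": "jog_arm", "data": {"rows": [[[0, 0, -0.0425, -0.0695], [0, 0, -0.0425, -0.0695], [0, 0, -0.0425, -0.0695], [0, 0, -0.0425, -0.0695], [0.0284, 0.0373, 0, 0], [0.0284, 0.0373, 0, 0], [0.0284, 0.0373, 0, 0], [0.0284, 0.0373, 0, 0], [0.0284, 0.0373, 0, 0], [0.0284, 0.0373, 0, 0], [0.0284, 0.0373, 0, 0], [0.0284, 0.0373, 0, 0], [0.0284, 0.0373, 0, 0], [0.0284, 0.0373, 0, 0], [0.0284, 0.0373, 0, 0], [0.0284, 0.0373, 0, 0], [0.0284, 0.0373, 0, 0], [0.0284, 0.0373, 0, 0], [0, 0, 0, 0], [0, 0, 0, 0]]], "claw": 0}}

```text
time_s: 2.7
tcp_pos: [0.5729, 0.0413, 0.4619]
ee_rot: [[0.998, -0.066, -0.001], [-0.066, -0.998, 0.0], [-0.001, -0.0, -1.0]]
wrist_force: [-0.2, 0.1, -0.8]
gripper_width: 0.009
gripper_force: 0.0
```

```bash
python3 - <<'E'
from h import *
s=sense();print(s["time_s"],s["tcp_pos"],s["ee_rot"],s["gripper_width"],s["wrist_force"])
cv2.imwrite("pics/s1.png",cv2.resize(capture("scene")[100:220,200:360,::-1],(800,600),interpolation=cv2.INTER_CUBIC))
L=(np.array([(397,143),(534,328),(435,382),(310,184)])+.5)/1.5625-.5
w=proj("scene",L,.305)[:,:2]; e=np.roll(w,-1,0)-w
print(w.mean(0),np.linalg.norm(e,axis=1),np.degrees(np.arctan2(e[:,1],e[:,0])))
E
```

```text
2.7 [0.57285309 0.04131304 0.46193126] [[ 9.97816092e-01 -6.60492639e-02 -7.35111673e-04]
 [-6.60492417e-02 -9.97816363e-01  5.44556199e-05]
 [-7.37103210e-04 -5.78312530e-06 -9.99999728e-01]] 0.008785810469887377 [-0.16947086  0.07159381 -0.83380955]
[0.61167798 0.03330282] [0.36916404 0.1548013  0.36499402 0.15408895] [ -4.01441204 -94.59035445 175.87151101  86.95786921]
```

View pics/s1.png

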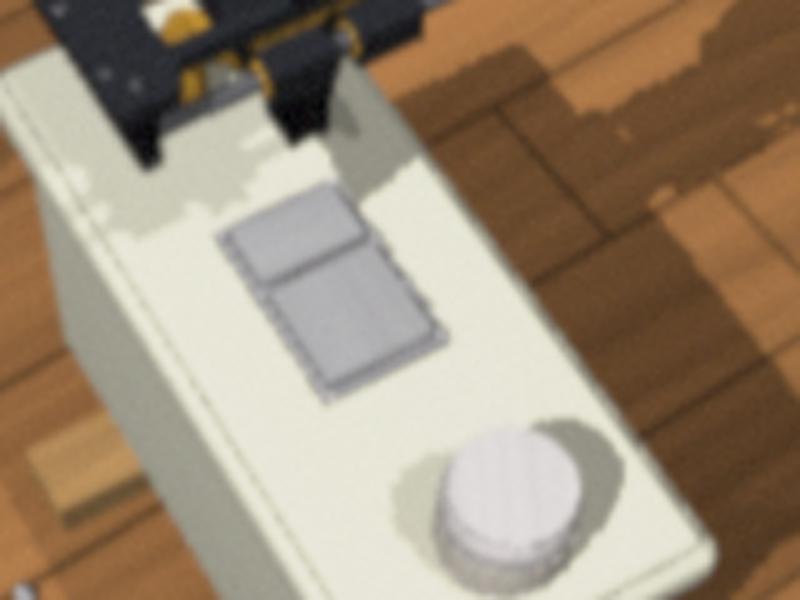

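The scene camera puts things 6–10 mm farther out in x than the top camera. I'll check where each camera sees the fingertip compared with its known position.

```bash
cat >> h.py <<'E'
def px(n,P):
    m=camera_model(n); f=192/np.tan(np.radians(m["fovy"]/2)); R=np.array(m["rotation"])
    K=np.array([[f,0,m["cx"]],[0,f,m["cy"]],[0,0,1]])
    return cv2.projectPoints(np.array(P,float).reshape(-1,1,3),cv2.Rodrigues(R.T)[0],-R.T@m["eye"],K,np.array([m["k1"],0,0,0,0]))[0][:,0]
E
python3 - <<'E'
from h import *
s=sense();p=s["tcp_pos"];R=s["ee_rot"]; tip=p+R[:,2]*finger_overhang
im=[]
for n in("scene","top"):
    i=capture(n)[:,:,::-1].copy()
    P=[tip+R@[a,b,0] for a,b in((.0095,.015),(.0095,-.015),(-.0095,-.015),(-.0095,.015))]
    q=px(n,P);c=q.mean(0);print(n,c,px(n,[p])[0])
    x,y=int(c[0])-50,max(int(c[1])-60,0)
    k=cv2.resize(i[y:y+120,x:x+80],None,fx=5,fy=5,interpolation=cv2.INTER_CUBIC)
    for u in q: cv2.circle(k,tuple(int(v) for v in (u-[x,y]+.5)*5),3,(0,0,255),-1)
    im.append(k);print(x,y)
cv2.imwrite("pics/t1.png",np.hstack(im))
E
```

```text
scene [258.55622295 123.37265634] [258.65613266 101.67240277]
208 63
top [240.46517745 192.88545585] [238.9009528  189.84027031]
190 132
```

View pics/t1.png

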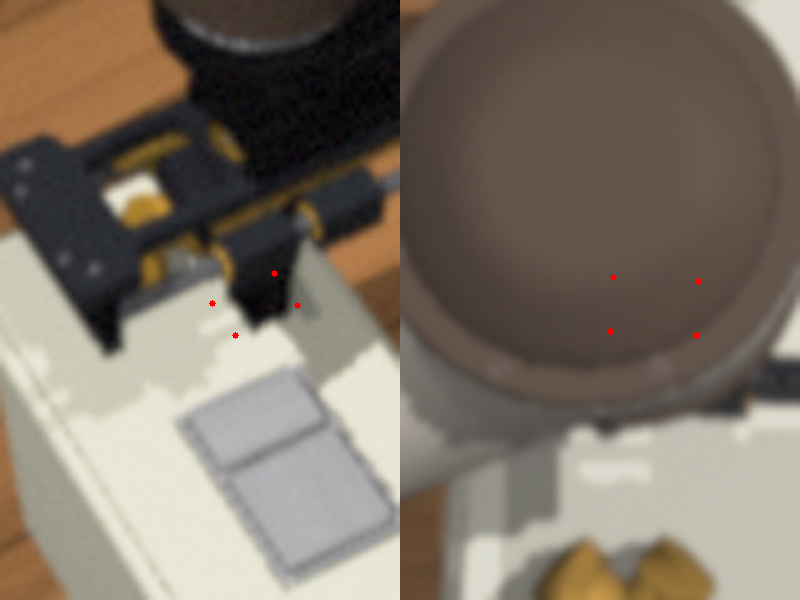

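Scene view: the real fingertip lies within about 1.5 mm of its predicted position. I'll measure the chrome frame's outline in both cameras by segmentation.

```bash
python3 - <<'E'
from h import *
def outline(n,im,c):
    hsv=cv2.cvtColor(im,cv2.COLOR_BGR2HSV)
    x,y=c; g=cv2.GaussianBlur(im,(3,3),0)[...,2]  # red channel: lid ~230, chrome ~170
    for th in (195,205):
        m=(g<th).astype(np.uint8); m=cv2.morphologyEx(m,cv2.MORPH_CLOSE,np.ones((3,3)))
        k,l,st,ce=cv2.connectedComponentsWithStats(m,connectivity=4); i=l[y,x]
        cn=max(cv2.findContours((l==i).astype(np.uint8),0,1)[0],key=cv2.contourArea)[:,0]
        w=proj(n,cn,.309)[:,:2].astype(np.float32)
        print(n,th,st[i],cv2.minAreaRect(w*1000))
s=capture("scene")[:,:,::-1].copy(); t=cv2.imread("pics/top0.png")
t=cv2.resize(t,(512,384),interpolation=cv2.INTER_AREA)
s0=cv2.resize(cv2.imread("pics/scene0.png"),(512,384),interpolation=cv2.INTER_AREA)
print(t[170,245],t[220,225],s0[160,270],s0[150,240])
outline("top",t,(245,172)); outline("scene",s0,(270,160))
# overlay
o=[]
a=np.radians(-3.8); X=np.array([np.cos(a),np.sin(a)]);Y=np.array([-X[1],X[0]])
for n,i,c,off,W in(("top",t,(.602,.0375),(190,80),(112,210)),("scene",s0,(.607,.037),(190,85),(140,170))):
    k=cv2.resize(i[off[1]:off[1]+150,off[0]:off[0]+100],None,fx=4,fy=4,interpolation=cv2.INTER_CUBIC)
    for (u0,hx,hy,z) in((0,.0505,.032,.309),(-.029,.0165,.0275,.315),(.019,.0275,.0275,.315),(0,.193,.083,.305)):
        P=[np.r_[np.array(c)+X*(u0+e*hx)+Y*f*hy,z] for e,f in((1,1),(1,-1),(-1,-1),(-1,1))]
        q=((px(n,P)-off+.5)*4).astype(np.int32); cv2.polylines(k,[q],True,(0,0,255),1)
    o.append(k)
cv2.imwrite("pics/o1.png",np.hstack(o))
E
```

```text
[171 167 168] [208 219 221] [164 163 163] [202 221 222]
top 195 [ 225  155   37   54 1777] ((601.1845092773438, 39.360435485839844), (66.51161193847656, 102.92790222167969), 85.78996276855469)
top 205 [ 224  154   38   56 1886] ((600.9971923828125, 39.678165435791016), (69.24112701416016, 105.6992416381836), 85.8956298828125)
scene 195 [ 243  135   47   46 1222] ((606.7100219726562, 38.66318130493164), (68.8570785522461, 104.80399322509766), 85.70245361328125)
scene 205 [ 242  135   49   47 1284] ((606.5156860351562, 38.384552001953125), (71.32249450683594, 107.04359436035156), 85.37481689453125)
```

View pics/o1.png

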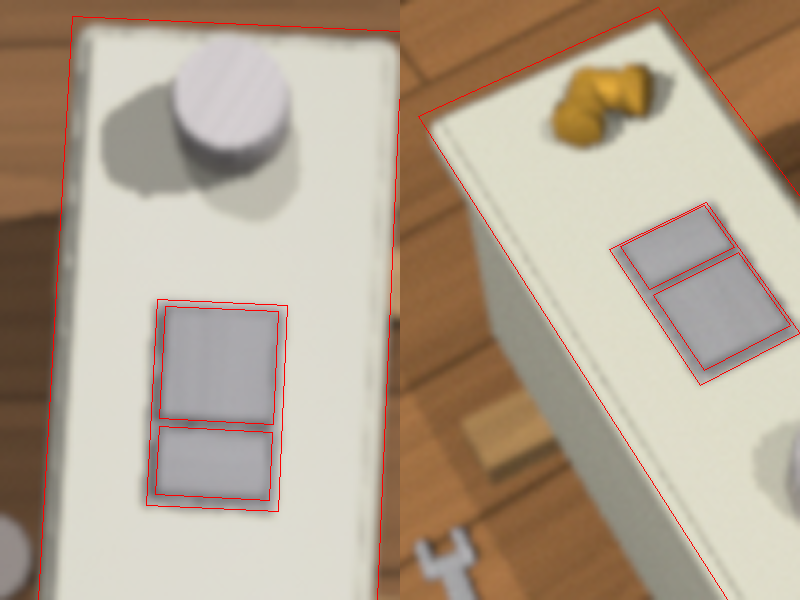

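Top: frame centre (0.601, 0.0395). Scene: (0.6066, 0.0385). I'll use 0.604, which puts the half-button centre at about (0.575, 0.041). Next I'll descend to just above it and compare finger and button directly.

>>> {"op": "jog_arm", "data": {"rows": [[[0.002, 0, 0.015, 0], [0, 0, 0.015, 0], [0, 0, 0.015, 0], [0, 0, 0.01, 0], [0, 0, 0.01, 0], [0, 0, 0, 0], [0, 0, 0, 0]]]}}

```text
time_s: 3.78
tcp_pos: [0.5753, 0.041, 0.3978]
ee_rot: [[0.998, -0.066, 0.001], [-0.066, -0.998, 0.0], [0.001, -0.0, -1.0]]
wrist_force: [0.2, -0.1, -0.9]
gripper_width: 0.001
gripper_force: 0.0
```

```bash
python3 - <<'E'
from h import *
s=sense();p=s["tcp_pos"];R=s["ee_rot"]; tip=p+R[:,2]*finger_overhang
print(s["time_s"],tip)
i=capture("scene")[110:185,220:300,::-1]
k=cv2.resize(i,None,fx=8,fy=8,interpolation=cv2.INTER_CUBIC)
P=[tip+R@[a,b,0] for a,b in((.0095,.015),(.0095,-.015),(-.0095,-.015),(-.0095,.015))]
for u in px("scene",P): cv2.circle(k,tuple(int(v) for v in (u-[220,110]+.5)*8),3,(0,0,255),-1)
cv2.imwrite("pics/d1.png",cv2.convertScaleAbs(k,alpha=1.2))
E
```

```text
3.775 [0.57535413 0.04103362 0.32807091]
```

View pics/d1.png

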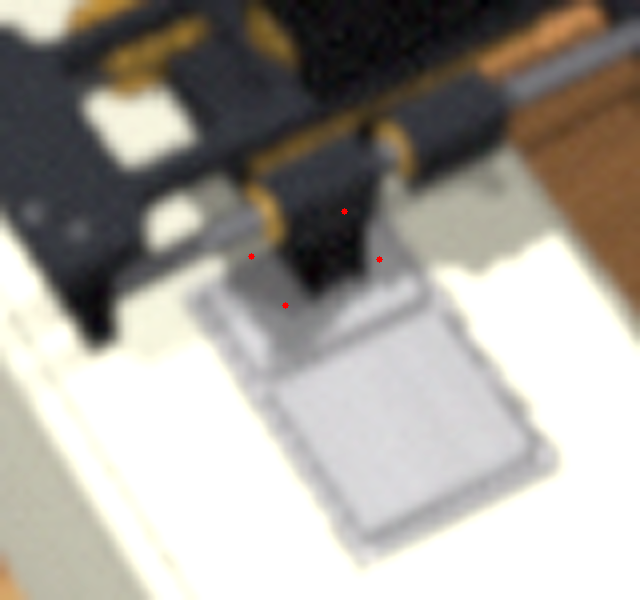

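Scene: the fingertip's front edge, (310,297)–(365,275), matches its prediction to within 1 px and lies inside the half button. The gap to the wide button, (270,368)–(425,295), stays clear. I'll shift 1 mm toward +x and lower slowly.

>>> {"op": "jog_arm", "data": {"rows": [[[0.001, 0, 0.003, 0], [0, 0, 0.003, 0], [0, 0, 0.003, 0], [0, 0, 0.002, 0], [0, 0, 0.001, 0], [0, 0, 0.001, 0], [0, 0, 0.001, 0], [0, 0, 0.001, 0], [0, 0, 0.001, 0], [0, 0, 0, 0], [0, 0, 0, 0]]]}}

```text
time_s: 5.2
tcp_pos: [0.576, 0.041, 0.3814]
ee_rot: [[0.998, -0.066, 0.0], [-0.066, -0.998, -0.0], [0.0, 0.0, -1.0]]
wrist_force: [-2.4, -0.2, 3.8]
gripper_width: 0.005
gripper_force: 1.9
```

>>> {"op": "jog_arm", "data": {"rows": [[[0, 0, 0.001, 0], [0, 0, 0.001, 0], [0, 0, 0.001, 0], [0, 0, 0, 0]]]}}

```text
time_s: 5.7
tcp_pos: [0.576, 0.041, 0.3784]
ee_rot: [[0.998, -0.066, 0.0], [-0.066, -0.998, -0.0], [0.0, 0.0, -1.0]]
wrist_force: [-3.8, 0.3, 4.7]
gripper_width: 0.005
gripper_force: 2.6
```

>>> {"op": "jog_arm", "data": {"rows": [[[0, 0, 0.0007, 0], [0, 0, 0.0006, 0], [0, 0, 0.0005, 0], [0, 0, 0, 0]]]}}

```text
time_s: 6.2
tcp_pos: [0.576, 0.041, 0.3771]
ee_rot: [[0.998, -0.066, 0.001], [-0.066, -0.998, -0.0], [0.001, 0.0, -1.0]]
wrist_force: [-3.6, -0.0, 5.8]
gripper_width: 0.002
gripper_force: 3.3
```

>>> {"op": "jog_arm", "data": {"rows": [[[0, 0, 0.0005, 0], [0, 0, 0.0005, 0], [0, 0, 0, 0], [0, 0, 0, 0]]]}}

```text
time_s: 6.7
tcp_pos: [0.5759, 0.041, 0.3771]
ee_rot: [[0.998, -0.065, 0.002], [-0.065, -0.998, -0.0], [0.002, -0.0, -1.0]]
wrist_force: [-5.0, 1.7, 9.8]
gripper_width: 0.003
gripper_force: 4.7
```

The height stays at 0.3771 while the force has risen to about 10 N, so the button is on its stop. I'll hold it, then withdraw.

>>> {"op": "jog_arm", "data": {"rows": [[[0, 0, 0, 0], [0, 0, 0, 0], [0, 0, 0, 0], [0, 0, 0, 0], [0, 0, 0, 0], [0, 0, 0, 0], [0, 0, 0, 0], [0, 0, 0, 0], [0, 0, -0.002, 0], [0, 0, -0.003, 0], [0, 0, -0.005, 0], [0, 0, -0.01, 0], [0, 0, -0.03, 0], [0, 0, -0.03, 0], [0, 0, -0.03, 0], [0, 0, 0, 0], [0, 0, 0, 0]]]}}

```text
time_s: 8.82
tcp_pos: [0.5761, 0.0412, 0.4842]
ee_rot: [[0.998, -0.066, -0.002], [-0.066, -0.998, 0.0], [-0.002, -0.0, -1.0]]
wrist_force: [-0.2, -0.0, 0.6]
gripper_width: 0.009
gripper_force: 0.0
```

```bash
python3 - <<'E'
from h import *
s=sense();print(s["time_s"],s["tcp_pos"],s["wrist_force"])
cv2.imwrite("pics/e1.png",cv2.resize(capture("scene")[80:290,190:350,::-1],(457,600),interpolation=cv2.INTER_CUBIC))
E
```

```text
8.825 [0.5760616  0.04117694 0.48421832] [-0.24393002 -0.03399421  0.5775303 ]
```

View pics/e1.png

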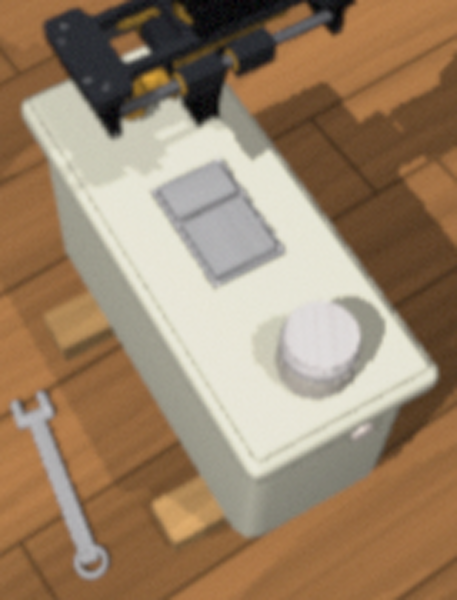

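The half button, around (197,190), looks level with the wide one again, so it has sprung back. The arm is clear of everything, and the tin and wrench have not moved.

```bash
python3 -c "
from station import *
print(finish_job())"
```

```text
the job is handed in; nothing more can be done
None
```

I pressed the half-flush button to its stop at about 10 N, held it for over a second, let it spring back and withdrew clear; the job is handed in, and the judge returned no verdict.

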